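# Lower the ratchet hand rest beside the painting wheel

## Robot

A 6-joint arm with a two-finger parallel gripper is mounted at the origin on the work surface. World frame = base frame: x ahead of the robot, y to its left, z up, the work surface at z = 0. Lengths are in mm, angles in rad, forces in N, time in s.
With the tool pointing down it reaches from about 350 to 725 mm from the base axis. Payload 4.3 kg.
Tool frame: the origin (TCP) lies at the very end of the fingers, on their centre line; the grasp point (between the pads) lies 19 mm behind it; z points along the fingers, y is the direction in which the jaws open and shut (so a half turn about z gives the same grasp; the last joint's range is limited). The gripper opens to 85 mm and grips with 20 to 120 N. Pads are 22 mm wide; open, the fingers measure 114 mm over their backs; the gripper's body (76 mm by 85 mm) begins 54 mm behind the grasp point. The pads swing forward as they close: fully open they stand 13 mm farther back than shut.
Start: joints at [-1.249, 0.377, 0.081, 1.274, 0, 1.46], TCP at [240.656, -522.256, 231.329] pointing down, gripper open.
Joint ranges: [-2.72, 2.72], [-0.84, 1.66], [-1.02, 1.22], [-1.77, 2.12], [-1.37, 1.28], [-3.14, 3.14]. Speed limits (rad/s): [2.57, 2.57, 3.14, 3.14, 3.14, 3.14].

## Interface

Orientations are given as a rotation vector (axis times angle).
In Python, from station import robot gives the robot as it stands.
- The arm moves only by the tool play_rows, never from a script. Its argument "moves" is a list of rows, each an object of numbers: "x", "y", "z": the shift along the tool's x, y, z in cm; "wx", "wy", "wz": the turn, a rotation vector about the tool's x, y, z in degrees; "claw": the closure in counts, from 0 (fully open) to 255 (shut). A call has exactly 8 rows; each row shifts and turns the commanded pose from where the row before left it, along the tool's axes as they then stand; what a row does not reach is not made up. A row lasts 1/12 s, in which the tool goes at most 41.7 mm and 7.16 degrees, less where a joint would pass 70% of its speed; a pose out of reach is approached as far as the arm can. A call with a gripper value outside its range is refused whole. The fingers move at their own pace and stop on an object; the grip force is fixed at half the most. Time passes only in rows, so rows that do not move let the fingers close, or fill a call up. It gives the time, the measured TCP pose, the force and the opening at its end, in the units of the state.
- robot.sense(): the state, without advancing time (a new reading comes with each control period).
- robot.camera(name): name is "scene" or "side" or "wrist"; returns the picture (420x560x3 uint8, blue, green, red); there is no depth.
- robot.camera_info(name): a dict with "fx", "fy", "cx", "cy" (pixels), "eye" and "attitude" of the camera in the world; the wrist camera has in their place "T_tool_cam" (4x4, takes a point from camera to tool coordinates, whose origin is the TCP and whose axes are the flange's). Camera axes: x right, y down, z forward; pixel columns grow to the right and rows downward; lengths in mm; the calibration is good to about 2 mm. The wrist camera is an equidistant fisheye: a pixel r from the principal point sees the ray r / f radians off the axis. A picture is of the moment at which its call begins: read the wrist's pose just before it. camera_info takes no time and is no camera call.
- robot.finish_job(): hands the job in, once; it reports no verdict.
The state is a dict: "t": time; "joints": joint angles; "dq": joint speeds; "tau": joint torques, N m; "tcp_pos": TCP position; "eef_rot": TCP orientation; "wrist_force": force on the tool from outside, world axes, zero at the start; "moment": the same for the moment, N m; "grip_width": opening from 0.0 (shut) to 1.0 (fully open).
Only numpy, scipy, OpenCV 4.12 (cv2) and the standard library are available. Lean on these libraries where they do the work, as an engineer would, in place of code of your own. Each camera call takes 0.05 s, during which the arm holds its last target.

## Task

Lower the painter's hand rest for work on the foot of the vase: press the red thumb pad of the pawl down until the pawl is free of the teeth and stays free, then push the white bar at the end of the arm down past the teeth until the arm is fully down on its stop. Only press and push, grasp nothing, and leave the vase, pots, bowl, brush and sponge where they are.

Things in the scene. Friction and masses are not known exactly. Their poses are not given: they have to be found in the camera images.
- rest: The ratchet hand rest, screwed to the table: steel base plate 120 x 250 x 14 mm with blue cheek plates. Origin on the table surface, straight below the arm's hinge. Its x axis is parallel to the arm's hinge (and to the white bar), its y axis points from the hinge the way the arm reaches, z up. It does not move, but stands at another place and yaw in each episode. The hinge of the arm is 100 mm above the origin; the pawl's pivot is at y = -75 mm, z = 145 mm.
- bar_mid (a point): Centre of the white-painted wooden hand bar, a round bar 28 mm in diameter and 120 mm long, parallel to the rest's x axis, at the free end of the arm, 200 mm from the hinge. With the arm joint at q it is at y = 200 cos(1.0 - q) mm, z = 100 + 200 sin(1.0 - q) mm in the rest's frame: high at first (about 255 to 268 mm), 110 mm above the table when fully down. It is pushed down on top of the bar.
- pad_top (a point): Centre of the top face of the red thumb pad (44 x 34 x 10 mm) on the tail of the yellow pawl, on the far side of the hinge from the arm: y = -135 mm, z = 167 mm in the rest's frame as it starts; pressed fully down it sinks 21 mm (60 mm from the pawl's pivot).
- pawl (a joint): Angle of the pawl, rad. 0: its nose sits between the teeth and the arm cannot go down. It grows as the red pad is pressed down, to the stop at 0.36; the nose clears the teeth from about 0.15, and counts as free from 0.25. It is stiff (about 3.5 N on the pad) and stays where it is left, so the pad need not be held.
- rest_arm (a joint): Angle of the arm, rad. 0: raised highest, 1.0 rad above level. It grows as the arm goes down, to the stop at 0.95. Starts between 0 and 0.12; with the pawl in, the teeth stop it by about 0.16. Its hinge is stiff: it takes about 5 to 11 N down on the bar when the pawl is free and stays where it is left.
- vase: Loose painted vase, 215 mm high, 112 mm across, standing on the banding wheel (a low turntable 170 mm across, 56 mm high) off the free end of the arm, its middle 380 to 410 mm from the hinge. Origin under its foot. To be left alone.
- bowl: Loose yellow bowl, 90 mm across, 40 mm high, on the table. Origin under it. To be left alone.
- brush: Loose brush, 190 mm long, lying on the table. To be left alone.
- sponge: Loose yellow sponge block 70 x 50 x 28 mm. Origin under it. To be left alone.
- pot_red: Loose closed paint pot, red (brick red, red cap), 58 mm across, 65 mm high, on the table. Origin under it. To be left alone.
- pot_blue: Loose closed paint pot, blue with white cap, 58 mm across, 65 mm high, on the table. Origin under it. To be left alone.
- pot_green: Loose closed paint pot, green with white cap, 58 mm across, 65 mm high, on the table. Origin under it. To be left alone.

How it is judged (in metres and radians):
On the way, in this order (a step that is already met when the one before it is completed fails the run):
1. the pawl is pressed free while the arm is still up (value of joint pawl above 0.25 rad and value of joint rest_arm below 0.25 rad), for 0.2 s.
2. the arm is pushed fully down (value of joint rest_arm above 0.9 rad), for 0.2 s.
At the end, for the whole second after the job is handed in: The arm is down on its stop (joint above 0.90 of 0.95 rad) and at rest, the pawl is still free (above 0.20 rad), and every loose thing is within 30 mm of where it stood (value of joint rest_arm above 0.9 rad and velocity of joint rest_arm between -0.05 and 0.05 rad/s and value of joint pawl above 0.2 rad and distance of each of vase, pot_red, pot_blue, pot_green, bowl, brush, sponge from where it was at the start of the episode below 0.03 m); the robot touches nothing.
It fails at once if the vase is shifted or lifted more than 30 mm or tipped more than 0.35 rad (distance of vase from where it was at the start of the episode above 0.03 m or angle between vase's own z axis and vertical above 0.35 rad).
It fails at once if a paint pot is shifted or lifted more than 30 mm or tipped more than 0.35 rad (distance of any of pot_red, pot_blue, pot_green from where it was at the start of the episode above 0.03 m or angle between any of pot_red, pot_blue, pot_green's own z axis and vertical above 0.35 rad).
It fails at once if the bowl, the brush or the sponge is shifted or lifted more than 30 mm (distance of any of bowl, brush, sponge from where it was at the start of the episode above 0.03 m).
It also fails if it takes over 48 s, if anything falls off the work surface, if the arm or the gripper's body presses on something with over 40 N, if the wrist force passes 120 N, or if a joint passes its speed limit or range.

## Working session

There is one attempt and no reset: what is moved stays moved. The work goes in short steps, Python scripts to look and compute and a tool call to move; the robot and the scene stay as the last step left them, time stands still between calls to the robot, and variables do not carry over. Pictures are saved under pics/ and viewed, and the job is handed in when it is done.

Besides the shell and the picture viewer there is one more tool, called after ">>>" by a JSON object that holds its "name" and its "arguments". play_rows: Moves the arm, as the interface text tells. Its arguments: {"type":"object","properties":{"moves":{"type":"array","items":{"type":"object","properties":{"x":{"type":"number"},"y":{"type":"number"},"z":{"type":"number"},"wx":{"type":"number"},"wy":{"type":"number"},"wz":{"type":"number"},"claw":{"type":"number"}}}}},"required":["moves"]}

```bash
mkdir -p pics; python3 - <<'E'
from station import robot
import cv2
for n in("scene","side"):
    cv2.imwrite(f"pics/{n}0.png",robot.camera(n)); print(n,robot.camera_info(n))
print(robot.sense()); print(robot.camera_info("wrist"))
cv2.imwrite("pics/wrist0.png",robot.camera("wrist"))
E
```

```text
scene {'fx': 433.0338446887347, 'fy': 433.0338446887347, 'cx': 279.3965463360403, 'cy': 204.4313382554253, 'eye': array([ 888.35296661, -617.13088958, 1113.00401292]), 'attitude': array([-2.43843582, -0.67785172,  0.20068187])}
side {'fx': 476.119493481162, 'fy': 476.119493481162, 'cx': 266.322383406145, 'cy': 202.4994680792789, 'eye': array([328.22538993, 799.74053857, 817.45378242]), 'attitude': array([-0.36607678,  2.68487388, -1.29851079])}
{'t': 0.1, 'joints': array([-1.24930345e+00,  3.78016236e-01,  7.97877819e-02,  1.27439391e+00,
       -1.36731721e-06,  1.46050914e+00]), 'dq': array([ 0.00121856, -0.00194958,  0.00297578, -0.00105877, -0.00094765,
        0.00015294]), 'tau': array([ 3.57140507e-04, -4.64692783e+01,  2.70582891e+01,  1.20932685e-02,
       -1.40254233e-04, -3.84648217e-06]), 'tcp_pos': array([ 240.46018508, -521.67494534,  230.45027891]), 'eef_rot': array([-3.06689052e+00, -6.72593226e-01,  3.04301034e-04]), 'wrist_force': array([ 0.374298  , -0.61423276,  0.06249034]), 'moment': array([-0.01078213,  0.0036143 ,  0.03486381]), 'grip_width': 0.9988790278860942}
{'fx': 325.19226210127806, 'fy': 325.19226210127806, 'cx': 273.7148302415646, 'cy': 211.64258026982472, 'T_tool_cam': array([[ 1.03276289e-03, -9.52392600e-01, -3.04872547e-01,
         7.86981939e+01],
       [ 9.99999237e-01,  7.76825046e-04,  9.60793863e-04,
        -6.38201211e-01],
       [-6.78220335e-04, -3.04873306e-01,  9.52392675e-01,
        -1.42913472e+02],
       [ 0.00000000e+00,  0.00000000e+00,  0.00000000e+00,
         1.00000000e+00]])}
```

View pics/scene0.png

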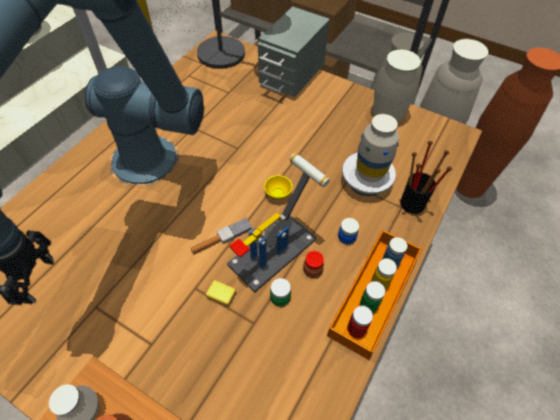

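View pics/side0.png

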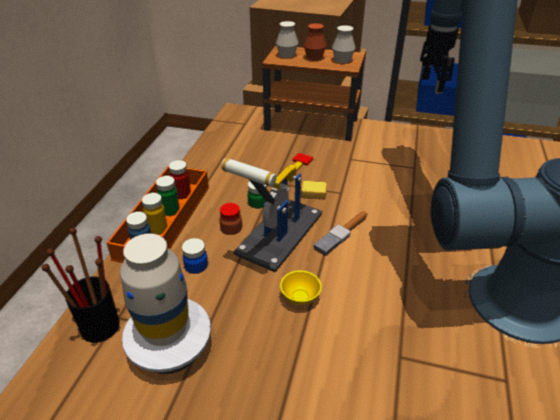

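Scene view: the red pad is at about (240,247) and the white bar runs (292,157)–(327,183). Side view: the pad is at about (303,159) and the bar runs (226,165)–(272,180). Next I'll triangulate both.

```bash
cat > h.py <<'E'
import numpy as np,cv2
from scipy.spatial.transform import Rotation as R
from station import robot
def ray(n,p):
    c=robot.camera_info(n);d=np.array([(p[0]-c['cx'])/c['fx'],(p[1]-c['cy'])/c['fy'],1])
    d=R.from_rotvec(c['attitude']).apply(d);return c['eye'],d/np.linalg.norm(d)
def tri(p,q):
    a,u=ray('scene',p);b,v=ray('side',q)
    s=np.linalg.lstsq(np.c_[u,-v],b-a,rcond=None)[0]
    P=a+s[0]*u;Q=b+s[1]*v;return (P+Q)/2,np.linalg.norm(P-Q)
def plane(n,p,z):
    a,u=ray(n,p);return a+u*(z-a[2])/u[2]
E
python3 - <<'E'
from h import *
im={n:cv2.imread(f"pics/{n}0.png") for n in("scene","side")}
box={'scene':{'pad':(225,235,255,260),'bar':(285,148,335,192)},'side':{'pad':(285,148,320,170),'bar':(215,152,280,192)}}
pt={}
for n in im:
    hsv=cv2.cvtColor(im[n],cv2.COLOR_BGR2HSV).astype(int)
    H,S,V=hsv[...,0],hsv[...,1],hsv[...,2]
    for k,(x0,y0,x1,y1) in box[n].items():
        m=((H<6)|(H>174))&(S>180)&(V>120) if k=='pad' else (S<75)&(V>135)
        mm=np.zeros(m.shape,np.uint8);mm[y0:y1,x0:x1]=m[y0:y1,x0:x1]
        N,L,st,ce=cv2.connectedComponentsWithStats(mm);i=1+st[1:,4].argmax()
        ys,xs=np.where(L==i);r=cv2.minAreaRect(np.c_[xs,ys].astype(np.float32))
        pt[n,k]=ce[i];print(n,k,ce[i],st[i],r)
        c=im[n][y0-10:y1+10,x0-10:x1+10].copy();c[(L==i)[y0-10:y1+10,x0-10:x1+10]]=c[(L==i)[y0-10:y1+10,x0-10:x1+10]]//2+np.array([127,0,127],np.uint8)
        cv2.imwrite(f"pics/m_{n}_{k}.png",np.hstack([cv2.resize(x,None,fx=5,fy=5,interpolation=0) for x in(c,im[n][y0-10:y1+10,x0-10:x1+10])]))
for k in('pad','bar'):print(k,tri(pt['scene',k],pt['side',k]))
E
cd pics; python3 -c "
import cv2,numpy as np
I=[cv2.resize(cv2.imread(f'm_{n}_{k}.png'),(400,300)) for n in('scene','side') for k in('pad','bar')]
cv2.imwrite('m.png',np.vstack([np.hstack(I[:2]),np.hstack(I[2:])]))"
```

```text
scene pad [239.03351955 247.50837989] [230 240  19  17 179] ((239.00003051757812, 247.50003051757812), (16.26345443725586, 12.020814895629883), 45.0)
scene bar [308.23961661 167.67412141] [293 155  32  27 313] ((308.03662109375, 167.32928466796875), (34.514404296875, 9.214251518249512), 38.65980529785156)
side pad [302.73484848 157.82575758] [293 153  20  11 132] ((302.5825500488281, 157.7247772216797), (18.198701858520508, 8.141523361206055), 16.699241638183594)
side bar [246.93154034 169.06112469] [226 159  43  22 409] ((246.45001220703125, 169.1500244140625), (42.69075393676758, 10.11928939819336), 18.43494987487793)
pad (array([ 530.16018927, -193.02914997,  162.85742575]), np.float64(1.7229303670324163))
bar (array([594.1435544 ,  43.10270509, 273.76277442]), np.float64(3.2079994969836116))
```

View pics/m.png

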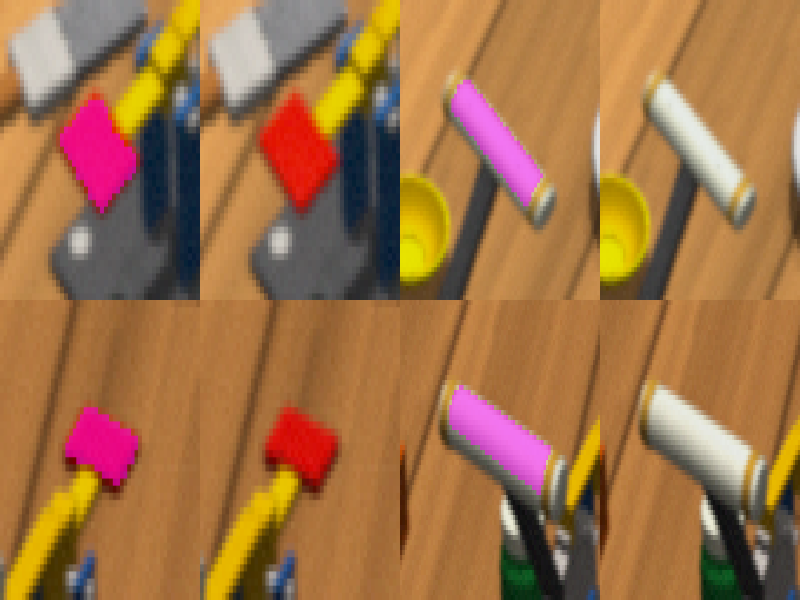

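The two rays meet to within 2–3 mm. The pad comes out at z 163 (expected 167), and the pad–bar horizontal distance is 245 (expected 243–262). I'll cross-check the yaw and the vase, and turn the tool meanwhile so the wrist camera looks sideways, away from the vase.

```bash
python3 - <<'E'
from h import *
E=tri((293,156.5),(227,166)),tri((326,182),(268,181))
d=plane('scene',(294,157),273)-plane('scene',(325,180),273)
print(d,np.linalg.norm(d),np.degrees(np.arctan2(d[1],d[0])))
d=plane('side',(229,163),273)-plane('side',(267,175),273);print(d,np.linalg.norm(d),np.degrees(np.arctan2(d[1],d[0])))
p=plane('scene',(239,247.5),167);q=plane('side',(302.7,157.8),167);print(p,q)
for z in(260,268):print(plane('scene',(309.5,169),z),plane('side',(247.5,172),z))
v=plane('scene',(384,124),271),plane('side',(148,252),271);print('vase top',v)
E
```

```text
[-103.91392748   26.15126434    0.        ] 107.15406176077806 165.8741273589217
[ 88.04327925 -21.79779751   0.        ] 90.70150493925634 -13.905695800785834
[ 532.4955095  -194.70390319  167.        ] [ 528.25437301 -187.38044037  167.        ]
[592.69947321  51.15713341 260.        ] [597.93900224  34.59242902 260.        ]
[595.4722948   44.88951438 268.        ] [594.06835149  45.57304315 268.        ]
vase top (array([695.01292999, 294.14472067, 271.        ]), array([680.69436022, 312.1385916 , 271.        ]))
```

>>> {"name": "play_rows", "arguments": {"moves": [{"wz": -7,"claw": 255},{"wz": -7,"claw": 255},{"wz": -7,"claw": 255},{"wz": -7,"claw": 255},{"wz": -7,"claw": 255},{"wz": -7,"claw": 255},{"wz": -7,"claw": 255},{"wz": -7,"claw": 255}]}}

```text
invalid input
```

>>> {"name": "play_rows", "arguments": {"moves": [{"wz": -7,"claw": 255},{"wz": -7,"claw": 255},{"wz": -7,"claw": 255},{"wz": -7,"claw": 255},{"wz": -7,"claw": 255},{"wz": -7,"claw": 255},{"wz": -7,"claw": 255},{"wz": -7,"claw": 255}]}}

```text
invalid input
```

>>> {"name": "play_rows", "arguments": {"moves": [{"wz": -7,"claw": 255},{"wz": -7,"claw": 255},{"wz": -7,"claw": 255},{"wz": -7,"claw": 255},{"claw": 255},{"claw": 255},{"claw": 255},{"claw": 255}]}}

```text
invalid input
```

>>> {"name": "play_rows", "arguments": {"moves": [{"x": 0,"y": 0,"z": 0,"wx": 0,"wy": 0,"wz": -7,"claw": 255},{"x": 0,"y": 0,"z": 0,"wx": 0,"wy": 0,"wz": -7,"claw": 255},{"x": 0,"y": 0,"z": 0,"wx": 0,"wy": 0,"wz": -7,"claw": 255},{"x": 0,"y": 0,"z": 0,"wx": 0,"wy": 0,"wz": -7,"claw": 255},{"x": 0,"y": 0,"z": 0,"wx": 0,"wy": 0,"wz": -7,"claw": 255},{"x": 0,"y": 0,"z": 0,"wx": 0,"wy": 0,"wz": -7,"claw": 255},{"x": 0,"y": 0,"z": 0,"wx": 0,"wy": 0,"wz": -7,"claw": 255},{"x": 0,"y": 0,"z": 0,"wx": 0,"wy": 0,"wz": -7,"claw": 255}]}}

```text
t: 0.82
tcp_pos: [240.6, -521.9, 230.9]
eef_rot: [-2.387, -2.042, -0.001]
wrist_force: [-0.6, 0.1, 0.6]
grip_width: -0.003
```

>>> {"name": "play_rows", "arguments": {"moves": [{"x": 0,"y": 0,"z": 0,"wx": 0,"wy": 0,"wz": -7,"claw": 255},{"x": 0,"y": 0,"z": 0,"wx": 0,"wy": 0,"wz": -7,"claw": 255},{"x": 0,"y": 0,"z": 0,"wx": 0,"wy": 0,"wz": -7,"claw": 255},{"x": 0,"y": 0,"z": 0,"wx": 0,"wy": 0,"wz": -7,"claw": 255},{"x": 0,"y": 0,"z": 0,"wx": 0,"wy": 0,"wz": -7,"claw": 255},{"x": 0,"y": 0,"z": 0,"wx": 0,"wy": 0,"wz": -7,"claw": 255},{"x": 0,"y": 0,"z": 0,"wx": 0,"wy": 0,"wz": -7,"claw": 255},{"x": 0,"y": 0,"z": 0,"wx": 0,"wy": 0,"wz": -7,"claw": 255}]}}

```text
t: 1.48
tcp_pos: [240.6, -522.0, 230.9]
eef_rot: [-1.149, -2.923, -0.001]
wrist_force: [0.0, 0.6, 0.1]
grip_width: -0.001
```

>>> {"name": "play_rows", "arguments": {"moves": [{"x": 0,"y": 0,"z": 0,"wx": 0,"wy": 0,"wz": -7,"claw": 255},{"x": 0,"y": 0,"z": 0,"wx": 0,"wy": 0,"wz": -7,"claw": 255},{"x": 0,"y": 0,"z": 0,"wx": 0,"wy": 0,"wz": -7,"claw": 255},{"x": 0,"y": 0,"z": 0,"wx": 0,"wy": 0,"wz": -7,"claw": 255},{"x": 0,"y": 0,"z": 0,"wx": 0,"wy": 0,"wz": 0,"claw": 255},{"x": 0,"y": 0,"z": 0,"wx": 0,"wy": 0,"wz": 0,"claw": 255},{"x": 0,"y": 0,"z": 0,"wx": 0,"wy": 0,"wz": 0,"claw": 255},{"x": 0,"y": 0,"z": 0,"wx": 0,"wy": 0,"wz": 0,"claw": 255}]}}

```text
t: 2.15
tcp_pos: [240.7, -522.2, 231.2]
eef_rot: [-0.42, -3.113, -0.0]
wrist_force: [0.1, -0.2, 0.4]
grip_width: 0.003
```

```bash
cat >> h.py <<'E'
def shift(target):
    s=robot.sense();Rt=R.from_rotvec(s['eef_rot']);print('t',s['t'],'tcp',s['tcp_pos'].round(1),'F',s['wrist_force'].round(1),'j',s['joints'].round(2))
    print('axes',Rt.as_matrix().round(3).tolist())
    return (Rt.inv().apply(np.array(target)-s['tcp_pos'])/10).round(2)
E
python3 -c "
from h import *
print(shift((530.5,-191.5,200)))"
```

```text
t 2.15 tcp [ 240.7 -522.2  231.2] F [ 0.1 -0.2  0.4] j [-1.25  0.38  0.08  1.27 -0.   -0.98]
axes [[-0.964, 0.265, -0.0], [0.265, 0.964, 0.0], [0.0, 0.0, -1.0]]
[-19.19  39.56   3.12]
```

>>> {"name": "play_rows", "arguments": {"moves": [{"x": -1.2,"y": 2.5,"z": 0,"wx": 0,"wy": 0,"wz": 0,"claw": 255},{"x": -1.2,"y": 2.5,"z": 0,"wx": 0,"wy": 0,"wz": 0,"claw": 255},{"x": -1.2,"y": 2.5,"z": 0,"wx": 0,"wy": 0,"wz": 0,"claw": 255},{"x": -1.2,"y": 2.5,"z": 0,"wx": 0,"wy": 0,"wz": 0,"claw": 255},{"x": -1.2,"y": 2.5,"z": 0,"wx": 0,"wy": 0,"wz": 0,"claw": 255},{"x": -1.2,"y": 2.5,"z": 0,"wx": 0,"wy": 0,"wz": 0,"claw": 255},{"x": -1.2,"y": 2.5,"z": 0,"wx": 0,"wy": 0,"wz": 0,"claw": 255},{"x": -1.2,"y": 2.5,"z": 0,"wx": 0,"wy": 0,"wz": 0,"claw": 255}]}}

```text
t: 2.82
tcp_pos: [386.7, -353.5, 231.4]
eef_rot: [0.419, 3.113, -0.0]
wrist_force: [1.2, 0.4, 0.5]
grip_width: -0.001
```

>>> {"name": "play_rows", "arguments": {"moves": [{"x": -1.4,"y": 2.8,"z": 0,"wx": 0,"wy": 0,"wz": 0,"claw": 255},{"x": -1.4,"y": 2.8,"z": 0,"wx": 0,"wy": 0,"wz": 0,"claw": 255},{"x": -1.4,"y": 2.8,"z": 0,"wx": 0,"wy": 0,"wz": 0,"claw": 255},{"x": -1.4,"y": 2.8,"z": 0,"wx": 0,"wy": 0,"wz": 0,"claw": 255},{"x": -1.4,"y": 2.8,"z": 0.5,"wx": 0,"wy": 0,"wz": 0,"claw": 255},{"x": -1.4,"y": 2.8,"z": 0.7,"wx": 0,"wy": 0,"wz": 0,"claw": 255},{"x": -1.2,"y": 2.7,"z": 1,"wx": 0,"wy": 0,"wz": 0,"claw": 255},{"x": 0,"y": 0,"z": 1,"wx": 0,"wy": 0,"wz": 0,"claw": 255}]}}

```text
t: 3.48
tcp_pos: [532.9, -187.9, 199.1]
eef_rot: [0.41, 3.112, 0.003]
wrist_force: [-1.1, -0.9, -0.6]
grip_width: 0.004
```

```bash
python3 -c "
from h import *
print(shift((530.5,-191.5,167)))
for n in('scene','side','wrist'):cv2.imwrite(f'pics/{n}1.png',robot.camera(n))
a=cv2.resize(cv2.imread('pics/scene1.png')[160:310,160:360],(400,300));b=cv2.resize(cv2.imread('pics/side1.png')[100:250,200:400],(400,300))
cv2.imwrite('pics/v1.png',np.hstack([a,b]))
"
```

```text
t 3.4833 tcp [ 532.9 -187.9  199.1] F [-1.1 -0.9 -0.6] j [-0.45  0.37 -0.02  1.18  0.   -0.19]
axes [[-0.966, 0.259, 0.003], [0.259, 0.966, 0.001], [-0.002, 0.002, -1.0]]
[ 0.15 -0.41  3.21]
```

View pics/v1.png

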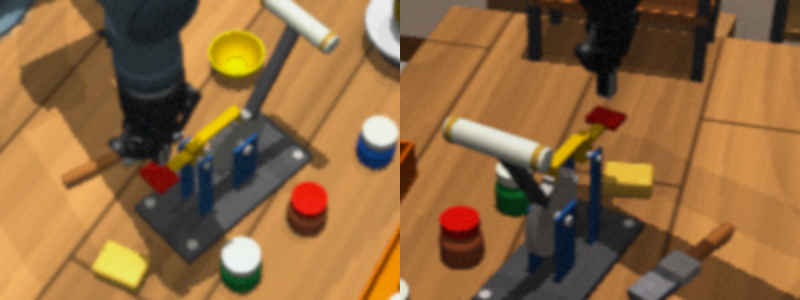

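View pics/wrist1.png

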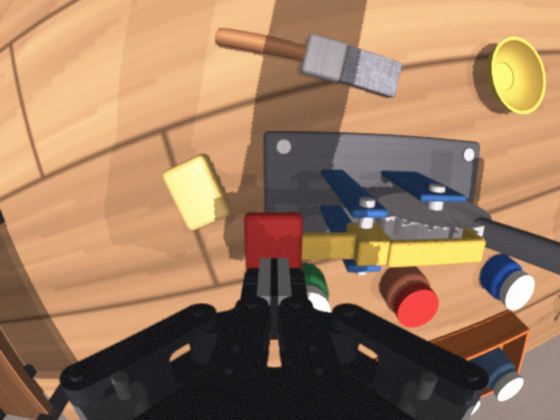

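The wrist view shows the fingertip at (273,262) and the pad over columns 245–302, rows 213–270. I'll cast the pad's visible corners onto its plane.

```bash
cat >> h.py <<'E'
def wray(p):
    c=robot.camera_info('wrist');s=robot.sense();T=c['T_tool_cam']
    v=np.array([p[0]-c['cx'],p[1]-c['cy']]);r=np.linalg.norm(v);th=r/c['fx']
    d=np.r_[np.sin(th)*v/r,np.cos(th)];Rt=R.from_rotvec(s['eef_rot'])
    return s['tcp_pos']+Rt.apply(T[:3,3]),Rt.apply(T[:3,:3]@d)
def wplane(p,z):
    a,u=wray(p);return a+u*(z-a[2])/u[2]
E
python3 -c "
from h import *
for p in((247,214),(300,214),(302,267),(245,267),(273.5,240.5)):print(p,wplane(p,167).round(1))
im=cv2.imread('pics/wrist1.png')[190:300,220:330];cv2.imwrite('pics/w1c.png',cv2.resize(im,(600,600)))"
```

```text
(247, 214) [ 505.2 -199.7  167. ]
(300, 214) [ 513.  -170.7  167. ]
(302, 267) [ 546.1 -177.5  167. ]
(245, 267) [ 537.1 -210.6  167. ]
(273.5, 240.5) [ 524.7 -189.5  167. ]
```

View pics/w1c.png

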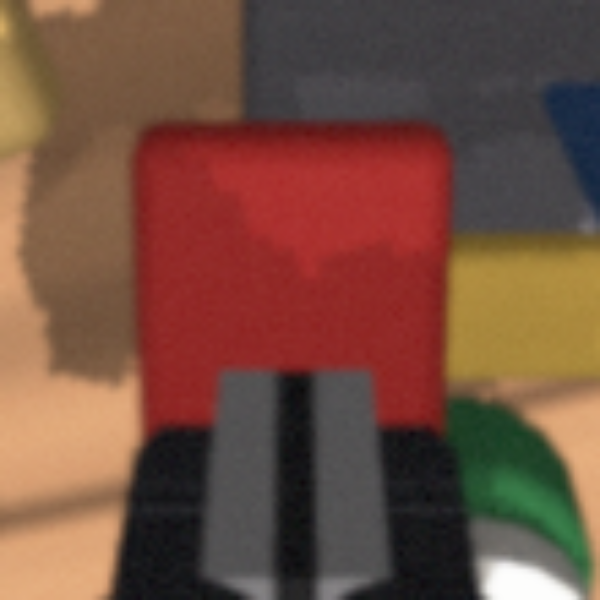

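The near edge plus half of 44 mm puts the pad centre at (530.4, −190.9), which matches the triangulation. Pressing now.

>>> {"name": "play_rows", "arguments": {"moves": [{"x": 0.1,"y": -0.3,"z": 0.5,"wx": 0,"wy": 0,"wz": 0,"claw": 255},{"x": 0,"y": 0,"z": 0.5,"wx": 0,"wy": 0,"wz": 0,"claw": 255},{"x": 0,"y": 0,"z": 0.5,"wx": 0,"wy": 0,"wz": 0,"claw": 255},{"x": 0,"y": 0,"z": 0.5,"wx": 0,"wy": 0,"wz": 0,"claw": 255},{"x": 0,"y": 0,"z": 0.5,"wx": 0,"wy": 0,"wz": 0,"claw": 255},{"x": 0,"y": 0,"z": 0.5,"wx": 0,"wy": 0,"wz": 0,"claw": 255},{"x": 0,"y": 0,"z": 0.3,"wx": 0,"wy": 0,"wz": 0,"claw": 255},{"x": 0,"y": 0,"z": 0.3,"wx": 0,"wy": 0,"wz": 0,"claw": 255}]}}

```text
t: 4.3
tcp_pos: [527.8, -195.3, 163.4]
eef_rot: [-0.418, -3.113, 0.004]
wrist_force: [-2.6, -2.7, 5.3]
grip_width: 0.002
```

>>> {"name": "play_rows", "arguments": {"moves": [{"x": 0,"y": 0,"z": 0.2,"wx": 0,"wy": 0,"wz": 0,"claw": 255},{"x": 0,"y": 0,"z": 0.2,"wx": 0,"wy": 0,"wz": 0,"claw": 255},{"x": 0,"y": 0,"z": 0.2,"wx": 0,"wy": 0,"wz": 0,"claw": 255},{"x": 0,"y": 0,"z": 0.2,"wx": 0,"wy": 0,"wz": 0,"claw": 255},{"x": 0,"y": 0,"z": 0.2,"wx": 0,"wy": 0,"wz": 0,"claw": 255},{"x": 0,"y": 0,"z": 0.2,"wx": 0,"wy": 0,"wz": 0,"claw": 255},{"x": 0,"y": 0,"z": 0.1,"wx": 0,"wy": 0,"wz": 0,"claw": 255},{"x": 0,"y": 0,"z": 0,"wx": 0,"wy": 0,"wz": 0,"claw": 255}]}}

```text
t: 4.97
tcp_pos: [528.5, -194.6, 150.2]
eef_rot: [0.417, 3.113, -0.001]
wrist_force: [-0.3, -4.2, 3.2]
grip_width: 0.001
```

>>> {"name": "play_rows", "arguments": {"moves": [{"x": 0,"y": 0,"z": 0.1,"wx": 0,"wy": 0,"wz": 0,"claw": 255},{"x": 0,"y": 0,"z": 0.1,"wx": 0,"wy": 0,"wz": 0,"claw": 255},{"x": 0,"y": 0,"z": 0.1,"wx": 0,"wy": 0,"wz": 0,"claw": 255},{"x": 0,"y": 0,"z": 0.1,"wx": 0,"wy": 0,"wz": 0,"claw": 255},{"x": 0,"y": 0,"z": 0,"wx": 0,"wy": 0,"wz": 0,"claw": 255},{"x": 0,"y": 0,"z": 0,"wx": 0,"wy": 0,"wz": 0,"claw": 255},{"x": 0,"y": 0,"z": 0,"wx": 0,"wy": 0,"wz": 0,"claw": 255},{"x": 0,"y": 0,"z": 0,"wx": 0,"wy": 0,"wz": 0,"claw": 255}]}}

```text
t: 5.63
tcp_pos: [528.4, -194.8, 146.4]
eef_rot: [0.417, 3.113, -0.001]
wrist_force: [-0.8, -5.6, 4.2]
grip_width: -0.001
```

>>> {"name": "play_rows", "arguments": {"moves": [{"x": 0,"y": 0,"z": 0.1,"wx": 0,"wy": 0,"wz": 0,"claw": 255},{"x": 0,"y": 0,"z": 0.1,"wx": 0,"wy": 0,"wz": 0,"claw": 255},{"x": 0,"y": 0,"z": 0,"wx": 0,"wy": 0,"wz": 0,"claw": 255},{"x": 0,"y": 0,"z": 0,"wx": 0,"wy": 0,"wz": 0,"claw": 255},{"x": 0,"y": 0,"z": 0,"wx": 0,"wy": 0,"wz": 0,"claw": 255},{"x": 0,"y": 0,"z": 0,"wx": 0,"wy": 0,"wz": 0,"claw": 255},{"x": 0,"y": 0,"z": 0,"wx": 0,"wy": 0,"wz": 0,"claw": 255},{"x": 0,"y": 0,"z": 0,"wx": 0,"wy": 0,"wz": 0,"claw": 255}]}}

```text
t: 6.3
tcp_pos: [528.6, -194.8, 146.1]
eef_rot: [0.417, 3.112, -0.002]
wrist_force: [-3.5, -4.0, 12.4]
grip_width: -0.004
```

The force jumped to 12 N at z = 146.1, exactly where the stop should be, so the pawl is fully pressed. Rising clear and moving over the bar.

>>> {"name": "play_rows", "arguments": {"moves": [{"x": 0,"y": 0,"z": -1,"wx": 0,"wy": 0,"wz": 0,"claw": 255},{"x": 0,"y": 0,"z": -2,"wx": 0,"wy": 0,"wz": 0,"claw": 255},{"x": 0,"y": 0,"z": -2.5,"wx": 0,"wy": 0,"wz": 0,"claw": 255},{"x": 0,"y": 0,"z": -2.5,"wx": 0,"wy": 0,"wz": 0,"claw": 255},{"x": 0,"y": 0,"z": -2.5,"wx": 0,"wy": 0,"wz": 0,"claw": 255},{"x": 0,"y": 0,"z": -2.5,"wx": 0,"wy": 0,"wz": 0,"claw": 255},{"x": 0,"y": 0,"z": -2.5,"wx": 0,"wy": 0,"wz": 0,"claw": 255},{"x": 0,"y": 0,"z": -2.5,"wx": 0,"wy": 0,"wz": 0,"claw": 255}]}}

```text
t: 6.97
tcp_pos: [527.6, -192.3, 324.7]
eef_rot: [-0.415, -3.112, -0.006]
wrist_force: [-0.3, -1.0, -1.1]
grip_width: 0.003
```

```bash
python3 -c "
from h import *
print(shift((595,45,320)))
for n in('scene','side'):cv2.imwrite(f'pics/{n}2.png',robot.camera(n))
a=cv2.resize(cv2.imread('pics/scene2.png')[160:310,160:360],(400,300));b=cv2.resize(cv2.imread('pics/side2.png')[100:250,200:400],(400,300))
cv2.imwrite('pics/v2.png',np.hstack([a,b]))
"
```

```text
t 6.9667 tcp [ 527.6 -192.3  324.7] F [-0.3 -1.  -1.1] j [-0.46  0.35  0.28  1.51  0.   -0.2 ]
axes [[-0.965, 0.262, -0.001], [0.262, 0.965, 0.004], [0.002, 0.004, -1.0]]
[-0.28 24.66  0.56]
```

View pics/v2.png

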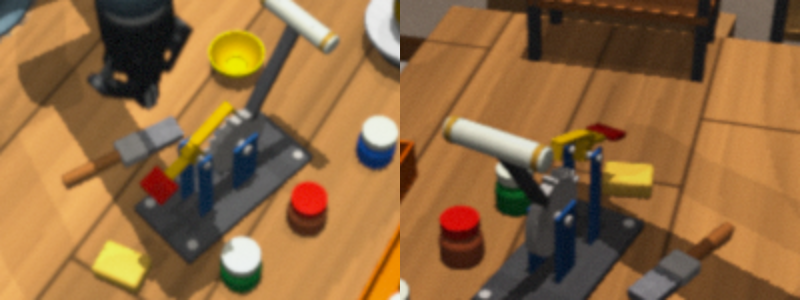

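The side view shows the red pad tilted low and the pawl's nose lifted off the teeth, and it has stayed there. Moving over the bar.

>>> {"name": "play_rows", "arguments": {"moves": [{"x": 0,"y": 3,"z": 0,"wx": 0,"wy": 0,"wz": 0,"claw": 255},{"x": 0,"y": 3.5,"z": 0,"wx": 0,"wy": 0,"wz": 0,"claw": 255},{"x": 0,"y": 3.5,"z": 0,"wx": 0,"wy": 0,"wz": 0,"claw": 255},{"x": -0.1,"y": 3.5,"z": 0,"wx": 0,"wy": 0,"wz": 0,"claw": 255},{"x": -0.1,"y": 3.5,"z": 0,"wx": 0,"wy": 0,"wz": 0,"claw": 255},{"x": -0.1,"y": 3.5,"z": 0,"wx": 0,"wy": 0,"wz": 0,"claw": 255},{"x": 0,"y": 3,"z": 0,"wx": 0,"wy": 0,"wz": 0,"claw": 255},{"x": 0,"y": 1,"z": 0,"wx": 0,"wy": 0,"wz": 0,"claw": 255}]}}

```text
t: 7.73
tcp_pos: [594.9, 46.6, 322.3]
eef_rot: [-0.409, -3.111, -0.006]
wrist_force: [-0.2, -0.2, -0.9]
grip_width: -0.003
```

>>> {"name": "play_rows", "arguments": {"moves": [{"x": 0,"y": 0,"z": 0.5,"wx": 0,"wy": 0,"wz": 0,"claw": 255},{"x": 0,"y": 0,"z": 0.5,"wx": 0,"wy": 0,"wz": 0,"claw": 255},{"x": 0,"y": 0,"z": 0.5,"wx": 0,"wy": 0,"wz": 0,"claw": 255},{"x": 0,"y": 0,"z": 0.5,"wx": 0,"wy": 0,"wz": 0,"claw": 255},{"x": 0,"y": 0,"z": 0.5,"wx": 0,"wy": 0,"wz": 0,"claw": 255},{"x": 0,"y": 0,"z": 0.5,"wx": 0,"wy": 0,"wz": 0,"claw": 255},{"x": 0,"y": 0,"z": 0,"wx": 0,"wy": 0,"wz": 0,"claw": 255},{"x": 0,"y": 0,"z": 0,"wx": 0,"wy": 0,"wz": 0,"claw": 255}]}}

```text
t: 8.4
tcp_pos: [595.1, 40.7, 294.0]
eef_rot: [-0.418, -3.113, 0.0]
wrist_force: [0.2, 0.4, -1.0]
grip_width: 0.0
```

```bash
python3 -c "
from h import *
print(shift((595,45,283)))
cv2.imwrite('pics/wrist3.png',robot.camera('wrist'))
"
```

```text
t 8.4 tcp [595.1  40.7 294. ] F [ 0.2  0.4 -1. ] j [-0.04  0.42  0.31  1.46 -0.    0.23]
axes [[-0.965, 0.264, -0.001], [0.264, 0.965, 0.0], [0.001, -0.0, -1.0]]
[0.12 0.41 1.1 ]
```

View pics/wrist3.png

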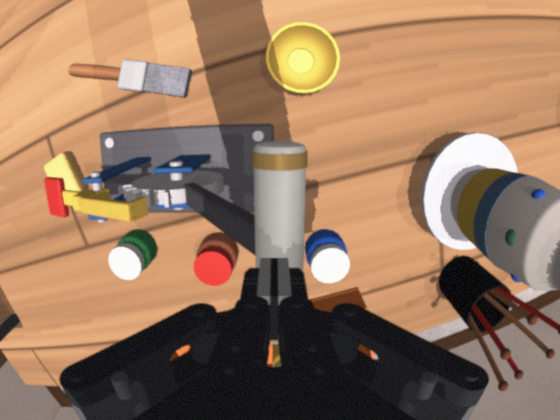

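The bar's centreline is at column 280 and the finger at 273, so I need about 4 mm more along tool y. Then I'll push along the arc, checking after each call.

>>> {"name": "play_rows", "arguments": {"moves": [{"x": 0,"y": 0.2,"z": 0.2,"wx": 0,"wy": 0,"wz": 0,"claw": 255},{"x": 0,"y": 0.2,"z": 0.3,"wx": 0,"wy": 0,"wz": 0,"claw": 255},{"x": 0,"y": 0,"z": 0.3,"wx": 0,"wy": 0,"wz": 0,"claw": 255},{"x": 0,"y": 0,"z": 0.3,"wx": 0,"wy": 0,"wz": 0,"claw": 255},{"x": 0,"y": 0,"z": 0.2,"wx": 0,"wy": 0,"wz": 0,"claw": 255},{"x": 0,"y": 0.4,"z": 0.4,"wx": 0,"wy": 0,"wz": 0,"claw": 255},{"x": 0,"y": 0.5,"z": 0.3,"wx": 0,"wy": 0,"wz": 0,"claw": 255},{"x": 0,"y": 0.5,"z": 0.35,"wx": 0,"wy": 0,"wz": 0,"claw": 255}]}}

```text
t: 9.12
tcp_pos: [600.3, 58.8, 272.7]
eef_rot: [0.417, 3.111, 0.0]
wrist_force: [-3.6, -0.0, 8.4]
grip_width: 0.002
```

```bash
python3 -c "
from h import *
print(shift((595,45,283)))
cv2.imwrite('pics/wrist4.png',robot.camera('wrist'))
"
```

```text
t 9.1167 tcp [600.3  58.8 272.7] F [-3.6 -0.   8.4] j [-0.01  0.43  0.27  1.41 -0.    0.26]
axes [[-0.965, 0.263, 0.003], [0.263, 0.965, -0.0], [-0.002, 0.001, -1.0]]
[ 0.15 -1.47 -1.03]
```

View pics/wrist4.png

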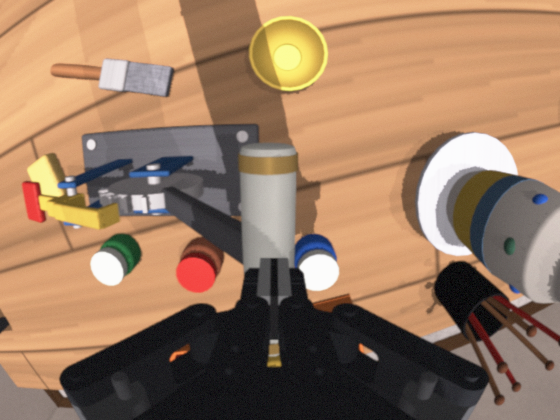

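Contact is at 8.4 N and the arm is moving. The finger (column 273) is within 2 mm of the bar's centre (269).

>>> {"name": "play_rows", "arguments": {"moves": [{"x": 0,"y": 0.42,"z": 0.38,"wx": 0,"wy": 0,"wz": 0,"claw": 255},{"x": 0,"y": 0.42,"z": 0.4,"wx": 0,"wy": 0,"wz": 0,"claw": 255},{"x": 0,"y": 0.4,"z": 0.4,"wx": 0,"wy": 0,"wz": 0,"claw": 255},{"x": 0,"y": 0.4,"z": 0.42,"wx": 0,"wy": 0,"wz": 0,"claw": 255},{"x": 0,"y": 0.4,"z": 0.42,"wx": 0,"wy": 0,"wz": 0,"claw": 255},{"x": 0,"y": 0.4,"z": 0.44,"wx": 0,"wy": 0,"wz": 0,"claw": 255},{"x": 0,"y": 0.38,"z": 0.44,"wx": 0,"wy": 0,"wz": 0,"claw": 255},{"x": 0,"y": 0.38,"z": 0.46,"wx": 0,"wy": 0,"wz": 0,"claw": 255}]}}

```text
t: 9.83
tcp_pos: [609.8, 93.3, 240.7]
eef_rot: [0.413, 3.109, 0.013]
wrist_force: [-3.1, 9.3, 15.1]
grip_width: -0.001
```

```bash
cat > c.py <<'E'
from h import *
import sys
print(shift((595,45,283)))
s=robot.sense();p=s['tcp_pos'];o=np.array([595,45])-108*np.array([.2605,.9655])
print('along',(p[:2]-o)@np.array([.2605,.9655]),'across',(p[:2]-o)@np.array([.9655,-.2605]))
th=np.arcsin((p[2]-114)/200);print('theta from z',th,'bar y',200*np.cos(th))
cv2.imwrite(f'pics/{sys.argv[1]}.png',robot.camera('wrist'))
E
python3 c.py w5
```

```text
t 9.8333 tcp [609.8  93.3 240.7] F [-3.1  9.3 15.1] j [0.05 0.46 0.23 1.33 0.01 0.31]
axes [[-0.965, 0.261, 0.006], [0.261, 0.965, 0.007], [-0.004, 0.009, -1.0]]
[ 0.15 -5.01 -4.27]
along 158.49786273319864 across 1.6991344008037346
theta from z 0.6863719803632006 bar y 154.71006071201862
```

View pics/w5.png

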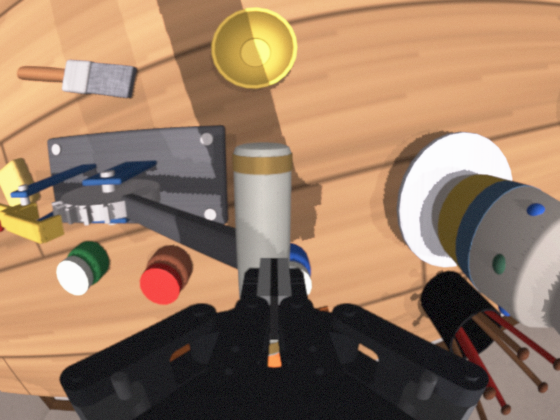

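The finger has got about 4–5 mm ahead of the bar's centreline (column 264 against 273), so I'm using less forward travel.

>>> {"name": "play_rows", "arguments": {"moves": [{"x": 0,"y": 0.25,"z": 0.48,"wx": 0,"wy": 0,"wz": 0,"claw": 255},{"x": 0,"y": 0.25,"z": 0.48,"wx": 0,"wy": 0,"wz": 0,"claw": 255},{"x": 0,"y": 0.25,"z": 0.5,"wx": 0,"wy": 0,"wz": 0,"claw": 255},{"x": 0,"y": 0.25,"z": 0.5,"wx": 0,"wy": 0,"wz": 0,"claw": 255},{"x": 0,"y": 0.25,"z": 0.5,"wx": 0,"wy": 0,"wz": 0,"claw": 255},{"x": 0,"y": 0.25,"z": 0.52,"wx": 0,"wy": 0,"wz": 0,"claw": 255},{"x": 0,"y": 0.25,"z": 0.52,"wx": 0,"wy": 0,"wz": 0,"claw": 255},{"x": 0,"y": 0.25,"z": 0.54,"wx": 0,"wy": 0,"wz": 0,"claw": 255}]}}

```text
t: 10.55
tcp_pos: [617.1, 112.3, 200.3]
eef_rot: [0.413, 3.106, 0.012]
wrist_force: [1.8, 7.3, 10.1]
grip_width: 0.001
```

```bash
python3 c.py w6
```

```text
t 10.55 tcp [617.1 112.3 200.3] F [ 1.8  7.3 10.1] j [0.08 0.49 0.17 1.24 0.01 0.34]
axes [[-0.965, 0.261, 0.009], [0.261, 0.965, 0.007], [-0.007, 0.009, -1.0]]
[ 0.31 -7.   -8.33]
along 178.73182359035783 across 3.7667692379092736
theta from z 0.4463731165098179 bar y 180.40374916932328
```

View pics/w6.png

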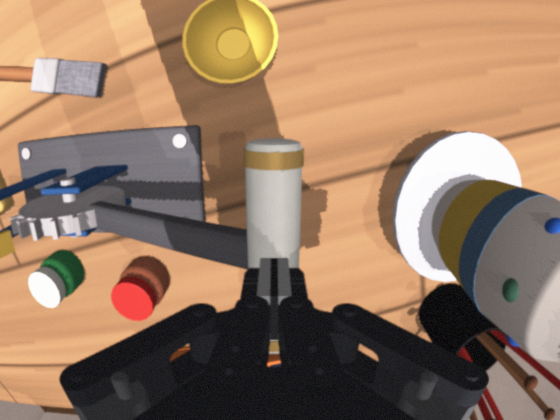

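The finger is centred on the bar again (273 against 273).

>>> {"name": "play_rows", "arguments": {"moves": [{"x": 0,"y": 0.24,"z": 0.54,"wx": 0,"wy": 0,"wz": 0,"claw": 255},{"x": 0,"y": 0.22,"z": 0.54,"wx": 0,"wy": 0,"wz": 0,"claw": 255},{"x": 0,"y": 0.22,"z": 0.56,"wx": 0,"wy": 0,"wz": 0,"claw": 255},{"x": 0,"y": 0.2,"z": 0.56,"wx": 0,"wy": 0,"wz": 0,"claw": 255},{"x": 0,"y": 0.18,"z": 0.58,"wx": 0,"wy": 0,"wz": 0,"claw": 255},{"x": 0,"y": 0.17,"z": 0.58,"wx": 0,"wy": 0,"wz": 0,"claw": 255},{"x": 0,"y": 0.15,"z": 0.58,"wx": 0,"wy": 0,"wz": 0,"claw": 255},{"x": 0,"y": 0.14,"z": 0.58,"wx": 0,"wy": 0,"wz": 0,"claw": 255}]}}

```text
t: 11.27
tcp_pos: [620.3, 125.6, 153.7]
eef_rot: [0.415, 3.108, 0.008]
wrist_force: [1.5, 5.0, 7.1]
grip_width: 0.001
```

```bash
python3 c.py w7
```

```text
t 11.2667 tcp [620.3 125.6 153.7] F [1.5 5.  7.1] j [0.1  0.52 0.1  1.14 0.   0.36]
axes [[-0.965, 0.262, 0.006], [0.262, 0.965, 0.004], [-0.005, 0.006, -1.0]]
[  0.27  -8.37 -12.98]
along 192.41193735476847 across 3.4427411596838016
theta from z 0.1998249700301896 bar y 196.02026718312507
```

View pics/w7.png

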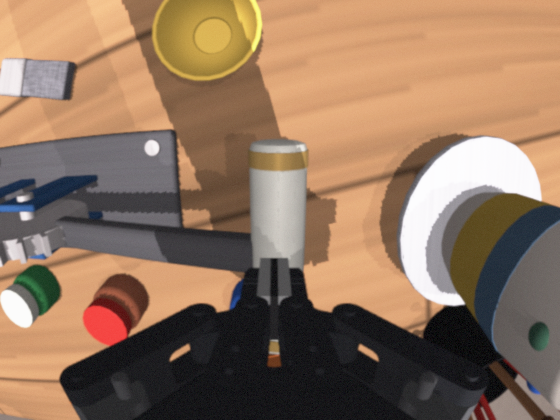

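Still well centred. The stop should be at TCP z ≈ 124, so 30 mm is left.

>>> {"name": "play_rows", "arguments": {"moves": [{"x": 0,"y": 0.15,"z": 0.5,"wx": 0,"wy": 0,"wz": 0,"claw": 255},{"x": 0,"y": 0.15,"z": 0.5,"wx": 0,"wy": 0,"wz": 0,"claw": 255},{"x": 0,"y": 0.1,"z": 0.5,"wx": 0,"wy": 0,"wz": 0,"claw": 255},{"x": 0,"y": 0.1,"z": 0.5,"wx": 0,"wy": 0,"wz": 0,"claw": 255},{"x": 0,"y": 0.1,"z": 0.5,"wx": 0,"wy": 0,"wz": 0,"claw": 255},{"x": 0,"y": 0,"z": 0.3,"wx": 0,"wy": 0,"wz": 0,"claw": 255},{"x": 0,"y": 0,"z": 0.2,"wx": 0,"wy": 0,"wz": 0,"claw": 255},{"x": 0,"y": 0,"z": 0,"wx": 0,"wy": 0,"wz": 0,"claw": 255}]}}

```text
t: 11.98
tcp_pos: [621.2, 130.5, 123.9]
eef_rot: [0.415, 3.11, 0.005]
wrist_force: [0.1, 2.9, 9.6]
grip_width: 0.001
```

```bash
python3 c.py w8
```

```text
t 11.9833 tcp [621.2 130.5 123.9] F [0.1 2.9 9.6] j [0.11 0.54 0.06 1.08 0.   0.37]
axes [[-0.965, 0.263, 0.005], [0.263, 0.965, 0.003], [-0.004, 0.004, -1.0]]
[  0.22  -8.88 -15.95]
along 197.35645316584166 across 2.9826251428205053
theta from z 0.04931666414382584 bar y 199.75683595371547
```

Now a little more, to make sure it is on the stop.

>>> {"name": "play_rows", "arguments": {"moves": [{"x": 0,"y": 0,"z": 0.1,"wx": 0,"wy": 0,"wz": 0,"claw": 255},{"x": 0,"y": 0,"z": 0.1,"wx": 0,"wy": 0,"wz": 0,"claw": 255},{"x": 0,"y": 0,"z": 0.1,"wx": 0,"wy": 0,"wz": 0,"claw": 255},{"x": 0,"y": 0,"z": 0,"wx": 0,"wy": 0,"wz": 0,"claw": 255},{"x": 0,"y": 0,"z": 0,"wx": 0,"wy": 0,"wz": 0,"claw": 255},{"x": 0,"y": 0,"z": 0,"wx": 0,"wy": 0,"wz": 0,"claw": 255},{"x": 0,"y": 0,"z": 0,"wx": 0,"wy": 0,"wz": 0,"claw": 255},{"x": 0,"y": 0,"z": 0,"wx": 0,"wy": 0,"wz": 0,"claw": 255}]}}

```text
t: 12.7
tcp_pos: [621.3, 130.5, 123.6]
eef_rot: [0.415, 3.108, 0.006]
wrist_force: [-6.1, 2.3, 21.7]
grip_width: 0.002
```

The force rose to 22 N with no further travel, so the arm is on its stop. Backing off straight up.

>>> {"name": "play_rows", "arguments": {"moves": [{"x": 0,"y": 0,"z": -0.5,"wx": 0,"wy": 0,"wz": 0,"claw": 255},{"x": 0,"y": 0,"z": -1,"wx": 0,"wy": 0,"wz": 0,"claw": 255},{"x": 0,"y": 0,"z": -2,"wx": 0,"wy": 0,"wz": 0,"claw": 255},{"x": 0,"y": 0,"z": -2.5,"wx": 0,"wy": 0,"wz": 0,"claw": 255},{"x": 0,"y": 0,"z": -2.5,"wx": 0,"wy": 0,"wz": 0,"claw": 255},{"x": 0,"y": 0,"z": -2.5,"wx": 0,"wy": 0,"wz": 0,"claw": 255},{"x": 0,"y": 0,"z": -1,"wx": 0,"wy": 0,"wz": 0,"claw": 255},{"x": 0,"y": 0,"z": 0,"wx": 0,"wy": 0,"wz": 0,"claw": 255}]}}

```text
t: 13.37
tcp_pos: [621.0, 129.1, 241.9]
eef_rot: [0.417, 3.109, 0.001]
wrist_force: [-0.9, 0.3, -0.2]
grip_width: -0.0
```

```bash
python3 -c "
from h import *
for n in('scene','side'):cv2.imwrite(f'pics/{n}9.png',robot.camera(n))
a=cv2.resize(cv2.imread('pics/scene9.png'),(400,300));b=cv2.resize(cv2.imread('pics/side9.png'),(400,300))
a0=cv2.resize(cv2.imread('pics/scene0.png'),(400,300));b0=cv2.resize(cv2.imread('pics/side0.png'),(400,300))
cv2.imwrite('pics/v9.png',np.vstack([np.hstack([a,b]),np.hstack([a0,b0])]));shift((0,0,0))
"; python3 c.py w9
```

```text
t 13.4667 tcp [619.5 129.  238.2] F [ 0.  -0.1 -0.4] j [ 0.11  0.5   0.29  1.36 -0.    0.37]
axes [[-0.965, 0.263, -0.0], [0.263, 0.965, -0.0], [0.0, -0.0, -1.0]]
t 13.4667 tcp [619.5 129.  238.2] F [ 0.  -0.1 -0.4] j [ 0.11  0.5   0.29  1.36 -0.    0.37]
axes [[-0.965, 0.263, -0.0], [0.263, 0.965, -0.0], [0.0, -0.0, -1.0]]
[ 0.15 -8.75 -4.48]
along 195.50238124040627 across 1.7348895474224197
theta from z 0.6699563179163311 bar y 156.76975821897378
```

View pics/v9.png

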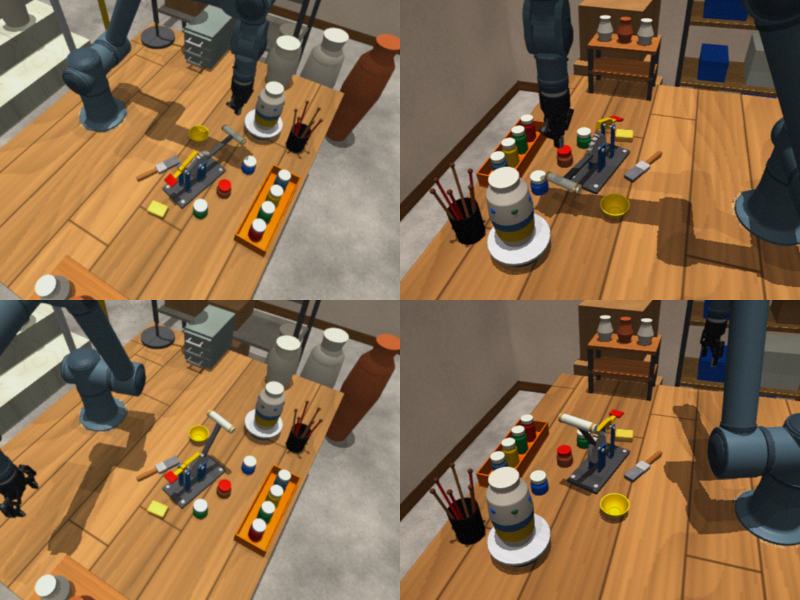

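View pics/w9.png

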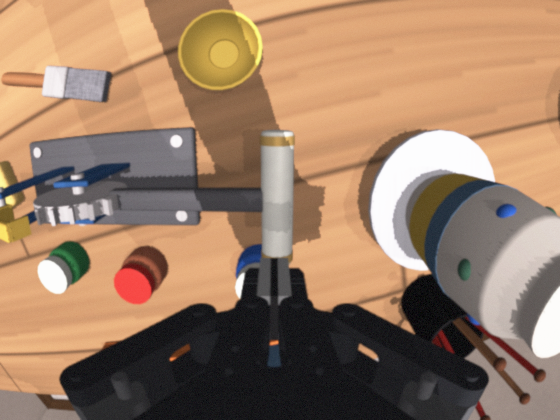

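The arm is down on its stop, the pad is still low and every loose thing is where it stood. The gripper is 100 mm clear and at rest. Handing in.

```bash
python3 -c "
from station import robot
print(robot.finish_job())"
```

```text
the job is handed in; nothing more can be done
None
```

The hand rest is fully down with the pawl free, and I handed the job in at about 13.5 s of the 48 s allowed. No verdict is reported.

- **Pawl:** I pressed the red pad with the closed fingertips. At z = 146.1 mm the force rose from about 4 N to 12 N, which is where the stop should be. The picture after lifting showed the pad still down and the pawl's nose off the teeth.
- **Arm:** I pushed the white bar down along its arc to z = 123.6 mm. There the force rose to 22 N with no further travel, so the arm is on its stop (joint about 0.95 rad).
- **Last checks:** After rising about 115 mm the wrist force was near zero. The bar was still down and the pad still low. By eye, the vase, pots, bowl, brush and sponge stood where they were at the start; I did not measure their shifts.
- **Disagreements:**
  - The first triangulated pad height was 4 mm low (163 against 167 mm).
  - The finger ran up to about 5 mm ahead of the bar's centreline during the push, and I corrected it.
  - The first three move calls were refused because their rows left out the zero values; nothing moved.

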